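# Load the centrifuge rotor in balance

### The arm

A 7-joint arm with a two-finger parallel gripper is mounted at the origin on a cart in front of the work surface, level with it; the furniture and walls round the work are solid. World frame = base frame: x ahead of the robot, y to its left, z up, the work surface at z = 0. Lengths are in m, angles in rad, forces in N, time in s.
With the tool pointing down it reaches from about 0.4 to 0.875 m from the base axis. Payload 19.3 kg.
Tool frame: the origin (TCP) lies on the mounting face of the last link; the fingertips stand 173 mm ahead of it and the grasp point (between the pads) lies 155 mm ahead of it; z points along the fingers, y is the line along which they close (so a half turn about z gives the same grasp; the last joint's range is limited). The gripper opens to 85 mm and grips with 20 to 120 N. Pads are 22 mm wide; open, the fingers measure 114 mm over their backs; the gripper's body (76 mm by 85 mm) begins 54 mm behind the grasp point. The pads swing forward as they close: fully open they stand 13 mm farther back than shut.
Start: joints at [1.058, 0.521, -0.036, 1.599, 0.021, 1.021, -0.113], TCP at [0.268, -0.565, 0.405] pointing down, gripper open.
Joint ranges: [-2.91, 2.91], [-0.3, 2.13], [-1.5, 1.42], [0.17, 2.43], [-1.26, 4.41], [0.16, 1.93], [-2.52, 2.52]. Speed limits (rad/s): [1.89, 1.89, 2.39, 2.39, 3.01, 3.01, 3.01].

### API

Orientations are given as [roll, pitch, yaw] about the fixed x, y, z axes, in that order (R = Rz(yaw) Ry(pitch) Rx(roll)).
In Python, from workcell import bot, vision gives the robot as it stands.
- The arm moves only by the shell command python3 -m creep 'ROWS' [FORCE]. ROWS is JSON, a list that holds one entry, the list of rows, each a list of 7 numbers: the opening, from -1 (shut) to 1 (fully open), then the shift along the tool's x, y, z in cm, then the turn, a rotation vector about the tool's x, y, z in rad. In form: [[[grip, tx, ty, tz, rx, ry, rz], ...]]. A call has 1 to 12 rows; each row shifts and turns the commanded pose from where the row before left it, along the tool's axes as they then stand; what a row does not reach is not made up. A row lasts 1/8 s, in which the tool goes at most 62.5 mm and 10.7 degrees, less where a joint would pass 70% of its speed; a pose out of reach is approached as far as the arm can. A call with a gripper value outside its range is refused whole. The fingers move at their own pace and stop on an object; FORCE is the grip in N (left out, the last holds). Time passes only in rows, so rows that do not move let the fingers close. It gives the time, the measured TCP pose, the force, the opening and the grip force at its end, in the units of the state.
- bot.observe(): the state, without advancing time (a new reading comes with each control period).
- vision.grab_frame(name): name is "scene" or "side" or "wrist"; returns a dict with "image" (384x512x3 uint8, blue, green, red), "depth" (384x512 float32, m along the optical axis (not along the pixel's ray), 0 where there is no reading), "fovy" (degrees; the focal length in pixels is half the picture's height over the tangent of half this angle, whatever the lens; pixels are square), "cx", "cy" (the principal point, pixels), "cam_to_world" (4x4, takes a point from camera to world coordinates); the wrist camera has in their place "tool_from_camera" (4x4, takes a point from camera to tool coordinates, whose origin is the TCP and whose axes are the flange's). Camera axes: x right, y down, z forward; pixel columns grow to the right and rows downward; lengths in m; the calibration is good to about 2 mm. A picture is of the moment at which its call begins: read the wrist's pose just before it.
- bot.job_done(): hands the job in; it is judged then, once.
The state is a dict: "clock": time; "qpos": joint angles; "qd": joint speeds; "joint_efforts": joint torques, N m; "position": TCP position; "tool_rot": TCP orientation; "force": force on the tool from outside, world axes, zero at the start; "moment": the same for the moment, N m; "grip_width": finger opening in m; "finger_force": force on a finger pad.
Only numpy, scipy, OpenCV 4.12 (cv2) and the standard library are available. Lean on these libraries where they do the work, as an engineer would, in place of code of your own. Each camera call takes 0.05 s, during which the arm holds its last target. There are 200 camera calls.

### The job

Four capped centrifuge tubes, two tall and two short, stand on the grey mat; load them into the four buckets of the centrifuge rotor, one to a bucket, each standing upright on the bucket's floor. The rotor must be balanced for the spin, so put the two tall tubes in buckets opposite each other and the two short ones in the other opposite pair. The two small sample vials on the mat are not for this spin: leave them standing where they are.

Things in the scene. Friction and masses are not known exactly. Their poses are not given: they have to be found in the camera images.
- tall_a: First tall capped centrifuge tube, 96 mm high: frosted grey-white body 30 mm in diameter (foot narrowed to 25 mm), white ribbed cap 34 mm in diameter and 19 mm high, fixed on; about 60 g; stands upright on a grey mat 2 mm thick. Origin: centre of its underside; z axis up through the cap. Round, so it may be gripped in any direction.
- tall_b: Second tall capped centrifuge tube, 96 mm high: frosted grey-white body 30 mm in diameter (foot narrowed to 25 mm), white ribbed cap 34 mm in diameter and 19 mm high, fixed on; about 60 g; stands upright on a grey mat 2 mm thick. Origin: centre of its underside; z axis up through the cap. Round, so it may be gripped in any direction.
- short_a: First short capped centrifuge tube, 66 mm high: frosted grey-white body 26 mm in diameter (foot narrowed to 21 mm), white ribbed cap 30 mm in diameter and 17 mm high, fixed on; about 35 g; stands upright on the grey mat. Origin: centre of its underside; z axis up through the cap. Round.
- short_b: Second short capped centrifuge tube, 66 mm high: frosted grey-white body 26 mm in diameter (foot narrowed to 21 mm), white ribbed cap 30 mm in diameter and 17 mm high, fixed on; about 35 g; stands upright on the grey mat. Origin: centre of its underside; z axis up through the cap. Round.
- bucket_1: Steel bucket 1 of the rotor: round cup, bore 41 mm wide, flared to 48 mm at the lip (54 mm outside), 36 mm deep, fixed upright. Origin: centre of its flat inner floor, 15 mm above the bench; z up, x outward from the rotor's centre, 50 mm away. Facing it across the rotor: bucket 3, 100 mm off; neighbours 71 mm off. Nothing on the rotor is higher than the lock nut amid it, 54 mm above the bench.
- bucket_2: Steel bucket 2 of the rotor: round cup, bore 41 mm wide, flared to 48 mm at the lip (54 mm outside), 36 mm deep, fixed upright. Origin: centre of its flat inner floor, 15 mm above the bench; z up, x outward from the rotor's centre, 50 mm away. Facing it across the rotor: bucket 4, 100 mm off; neighbours 71 mm off.
- bucket_3: Steel bucket 3 of the rotor: round cup, bore 41 mm wide, flared to 48 mm at the lip (54 mm outside), 36 mm deep, fixed upright. Origin: centre of its flat inner floor, 15 mm above the bench; z up, x outward from the rotor's centre, 50 mm away. Facing it across the rotor: bucket 1, 100 mm off; neighbours 71 mm off.
- bucket_4: Steel bucket 4 of the rotor: round cup, bore 41 mm wide, flared to 48 mm at the lip (54 mm outside), 36 mm deep, fixed upright. Origin: centre of its flat inner floor, 15 mm above the bench; z up, x outward from the rotor's centre, 50 mm away. Facing it across the rotor: bucket 2, 100 mm off; neighbours 71 mm off.
- vial_1: Small glass sample vial with black screw cap, 22 mm in diameter, 52 mm high, standing on the grey mat among the tubes; not to be moved. Origin: centre of its underside; z up. Round the work: a bath on the left (y above 0.28, x above 0.46) and a chiller on the right (y below -0.26, x above 0.50), both 0.34 m tall.
- vial_2: Small glass sample vial with white screw cap, 22 mm in diameter, 52 mm high, standing on the grey mat beside the tubes; not to be moved. Origin: centre of its underside; z up. Behind the work a beaker 165 mm tall stands at x 0.64, y 0.02; over it hangs a stirrer motor (x above 0.55, y -0.03 to 0.06, from 0.54 m up): keep the wrist off it, cross near the front edge.
Not all that is in view belongs to the job. Leave any green or red look-alike of the short_a alone.

How it is judged:
By the outcome, as a careful person would: the job done as asked, in the order asked, and still so for the second after the job is handed in, with the robot touching nothing.
It also fails if it takes over 128 s, if anything falls off the work surface, if the arm or the gripper's body presses on something with over 40 N, if the wrist force passes 120 N, or if a joint passes its speed limit or range.

## Working session

There is one attempt and no reset: what is moved stays moved. The work goes in short steps, Python scripts to look and compute and a shell command to move; the robot and the scene stay as the last step left them, time stands still between calls to the robot, and variables do not carry over. Pictures are saved under pics/ and viewed, at most 14 in all, crops included, and the job is handed in when it is done.

```bash
mkdir -p pics; ls; python3 - <<'E'
from workcell import bot, vision
import cv2,numpy as np
s=bot.observe();print({k:np.round(v,3).tolist() for k,v in s.items()})
for n in ["scene","side"]:
    f=vision.grab_frame(n);cv2.imwrite(f"pics/{n}0.png",f["image"]);np.savez(f"/tmp/{n}0.npz",**f)
    print(n,f["fovy"],f["cx"],f["cy"],np.round(f["cam_to_world"],3).tolist(),(f["depth"]>0).mean())
E
```

```text
pics
{'clock': 0.0, 'qpos': [1.058, 0.522, -0.036, 1.6, 0.021, 1.021, -0.113], 'qd': [0.0, 0.001, -0.0, -0.003, -0.001, -0.001, 0.001], 'joint_efforts': [0.001, -92.711, 1.981, -36.993, 0.018, 0.008, 0.0], 'position': [0.268, -0.565, 0.404], 'tool_rot': [-3.14, 0.0, 0.443], 'force': [-0.047, -0.186, 0.457], 'moment': [-0.009, -0.012, -0.019], 'finger_force': 0.0, 'grip_width': 0.085}
scene 50.98131786715635 254.25874049064115 193.6734804099535 [[-0.507, -0.554, 0.661, -0.013], [-0.862, 0.34, -0.376, 0.364], [-0.017, -0.76, -0.65, 0.618], [0.0, 0.0, 0.0, 1.0]] 0.9956461588541666
side 47.73930623418123 259.1542138067755 190.50156782453544 [[-0.862, -0.212, 0.46, 0.13], [-0.507, 0.382, -0.773, 0.724], [-0.012, -0.899, -0.437, 0.444], [0.0, 0.0, 0.0, 1.0]] 0.9958394368489584
```

View pics/scene0.png

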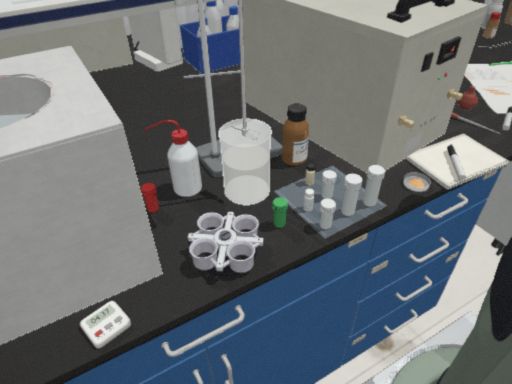

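View pics/side0.png

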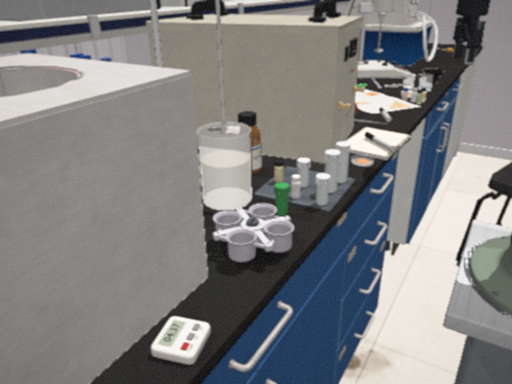

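```bash
cat > h.py <<'E'
import numpy as np,cv2
def pts(f,M=None):
    M=f["cam_to_world"] if M is None else M
    d=f["depth"];h,w=d.shape;fl=h/2/np.tan(np.radians(f["fovy"])/2)
    u,v=np.meshgrid(np.arange(w),np.arange(h))
    P=np.stack([(u-f["cx"])/fl*d,(v-f["cy"])/fl*d,d],-1)
    return P@M[:3,:3].T+M[:3,3]
def tops(P,box,zlo,zhi,d):
    m=(P[...,0]>box[0])&(P[...,0]<box[1])&(P[...,1]>box[2])&(P[...,1]<box[3])&(P[...,2]>zlo)&(P[...,2]<zhi)
    n,l,st,c=cv2.connectedComponentsWithStats(m.astype(np.uint8))
    for i in range(1,n):
        if st[i,4]<12: continue
        q=P[l==i]
        zt=np.percentile(q[:,2],90); t=q[q[:,2]>zt-.004]
        (x,y),r=cv2.minEnclosingCircle((t[:,:2]*1000).astype(np.float32))
        print(c[i].round(),st[i,4],"top z %.3f"%zt,"mean",t[:,:2].mean(0).round(4),"circ",np.round([x/1000,y/1000,r/1000],4),"n",len(t))
E
python3 - <<'E'
from h import *
for n in ["scene","side"]:
    f=dict(np.load(f"/tmp/{n}0.npz"));P=pts(f);print(n)
    for (u,v) in ([(375,170),(352,182),(328,206),(329,178),(309,194),(310,170),(280,205),(225,237),(300,215)] if n=="scene" else [(342,148),(332,156)]): print(u,v,P[v,u].round(3))
    tops(P,(.35,.62,-.26,0.25),.04,.12,0)
E
```

```text
scene
375 170 [ 0.451 -0.197  0.095]
352 182 [ 0.444 -0.127  0.097]
328 206 [ 0.437 -0.064  0.066]
329 178 [ 0.509 -0.123  0.065]
309 194 [ 0.501 -0.065  0.051]
310 170 [ 0.575 -0.122  0.045]
280 205 [0.492 0.017 0.064]
225 237 [0.481 0.15  0.053]
300 215 [ 0.499 -0.042  0.001]
[355. 141.] 855 top z 0.112 mean [ 0.5746 -0.2537] circ [ 0.5736 -0.2534  0.0455] n 126
[249. 175.] 1159 top z 0.112 mean [0.593  0.0313] circ [0.6087 0.0221 0.0459] n 182
[311. 167.] 61 top z 0.053 mean [ 0.5808 -0.1278] circ [ 0.5797 -0.1285  0.0106] n 38
[374. 178.] 418 top z 0.097 mean [ 0.4491 -0.1986] circ [ 0.4495 -0.1993  0.0174] n 141
[329. 178.] 197 top z 0.068 mean [ 0.5176 -0.131 ] circ [ 0.519  -0.1314  0.0154] n 98
[352. 188.] 432 top z 0.097 mean [ 0.4509 -0.1365] circ [ 0.4521 -0.1375  0.0176] n 152
[309. 193.] 71 top z 0.053 mean [ 0.5072 -0.0695] circ [ 0.5076 -0.0707  0.0104] n 44
[280. 205.] 217 top z 0.066 mean [0.4999 0.0116] circ [0.5004 0.0103 0.0161] n 119
[327. 207.] 235 top z 0.067 mean [ 0.4429 -0.0679] circ [ 0.4443 -0.0699  0.0168] n 126
[225. 238.] 1889 top z 0.050 mean [0.4891 0.1469] circ [0.4875 0.1457 0.0766] n 821
side
342 148 [ 0.446 -0.183  0.093]
332 156 [ 0.446 -0.122  0.094]
[305. 136.] 1029 top z 0.112 mean [ 0.5727 -0.2534] circ [ 0.5688 -0.2502  0.0513] n 160
[334. 164.] 905 top z 0.099 mean [ 0.4499 -0.1633] circ [ 0.4512 -0.1681  0.0481] n 169
[234. 175.] 1162 top z 0.112 mean [0.5944 0.0416] circ [0.6029 0.0296 0.0409] n 182
[303. 165.] 188 top z 0.069 mean [ 0.5164 -0.1285] circ [ 0.5175 -0.1298  0.0158] n 67
[279. 164.] 64 top z 0.055 mean [ 0.5793 -0.1254] circ [ 0.5792 -0.1272  0.0106] n 30
[296. 179.] 74 top z 0.055 mean [ 0.5057 -0.0673] circ [ 0.5067 -0.0698  0.0102] n 33
[282. 190.] 222 top z 0.067 mean [0.4987 0.0141] circ [0.4996 0.0113 0.0162] n 91
[253. 226.] 2119 top z 0.052 mean [0.4871 0.1482] circ [0.4873 0.1474 0.0768] n 866
```

```bash
cat > rotor.py <<'E'
from h import *
from scipy.optimize import least_squares
def fit(P,c0,name):
    q=P.reshape(-1,3);q=q[(q[:,2]>.044)&(q[:,2]<.057)&(np.hypot(q[:,0]-c0[0],q[:,1]-c0[1])<.085)][:,:2]
    d=q-c0;far=d[np.hypot(*d.T)>.058];ph=np.angle(np.exp(4j*np.arctan2(far[:,1],far[:,0])).sum())/4
    def res(p):
        C=p[:2]+.05*np.stack([np.cos(p[2]+np.arange(4)*np.pi/2),np.sin(p[2]+np.arange(4)*np.pi/2)],1)
        e=np.abs(np.hypot(*(q[:,None]-C[None]).transpose(2,0,1))-.0255).min(1)
        return e
    r=least_squares(res,[*c0,ph],loss="soft_l1",f_scale=.002)
    p=r.x;print(name,"ctr",p[:2].round(4),"ang deg",np.degrees(p[2]).round(1),"phase0",np.degrees(ph).round(1),"med",np.median(np.abs(res(p))).round(4),len(q))
    for k in range(4):
        a=p[2]+k*np.pi/2;print("  ",(p[:2]+.05*np.array([np.cos(a),np.sin(a)])).round(4))
E
python3 - <<'E'
from rotor import *
for n in ["scene","side"]: fit(pts(dict(np.load(f"/tmp/{n}0.npz"))),np.array([.4875,.1465]),n)
import cv2
im=cv2.imread("pics/scene0.png")[190:290,170:280];cv2.imwrite("pics/c.png",cv2.resize(im,None,fx=6,fy=6,interpolation=3))
p=np.array([.268,-.565]);t=np.array([.4495,-.199]);print(t-p)
E
```

```text
scene ctr [0.4876 0.1466] ang deg 9.0 phase0 7.9 med 0.0031 1239
   [0.537  0.1544]
   [0.4798 0.196 ]
   [0.4382 0.1388]
   [0.4954 0.0972]
side ctr [0.4871 0.1482] ang deg 8.5 phase0 8.8 med 0.0034 1611
   [0.5365 0.1556]
   [0.4797 0.1977]
   [0.4376 0.1409]
   [0.4944 0.0988]
[0.1815 0.366 ]
```

View pics/c.png

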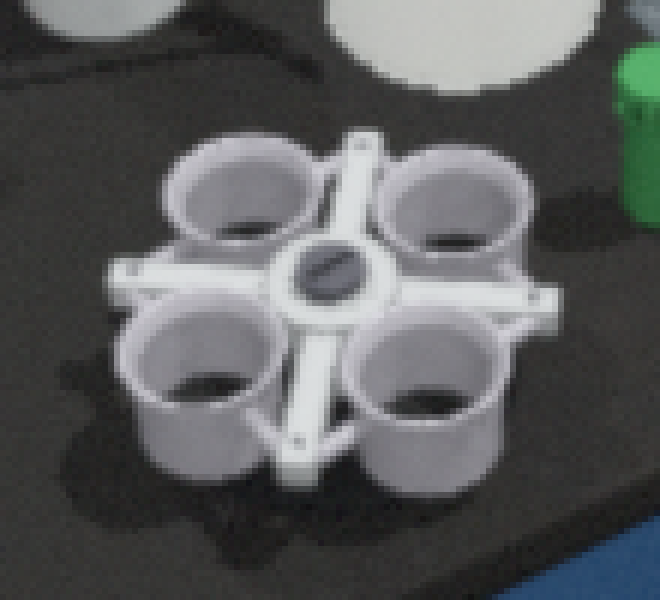

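```bash
cat > go.py <<'E'
import sys,numpy as np
from workcell import bot
from scipy.spatial.transform import Rotation as R
# args: target x y z(TCP) yaw_deg -> shift (cm, tool axes now), turn, for shift-then-turn
s=bot.observe();x,y,z,w=map(float,sys.argv[1:5])
r=R.from_euler('xyz',s["tool_rot"])
d=r.inv().apply(np.array([x,y,z])-s["position"])*100
rt=R.from_euler('xyz',[np.pi,0,np.radians(w)])
d2=rt.inv().apply(np.array([x,y,z])-s["position"])*100
print("clock",round(s["clock"],2),"pos",np.round(s["position"],4),"rot",np.round(s["tool_rot"],3),"q",np.round(s["qpos"],2),"F",np.round(s["force"],1),"w",round(s["grip_width"],4),"ff",round(s["finger_force"],1))
print("shift first",d.round(2),"| after turn",d2.round(2),"| turn",(r.inv()*rt).as_rotvec().round(3))
E
python3 -m creep '[[[0.6,0,0,0,0,0,-0.171],[0.6,0,0,0,0,0,-0.171],[0.6,4.84,-1.63,0,0,0,0],[0.6,4.84,-1.63,0,0,0,0],[0.6,4.84,-1.63,0,0,0,0],[0.6,4.84,-1.63,0,0,0,0],[0.6,4.84,-1.63,0,0,0,0],[0.6,4.84,-1.63,0,0,0,0],[0.6,4.84,-1.63,0,0,0,0],[0.6,4.84,-1.63,0,0,0,0],[0.6,0,0,0,0,0,0],[0.6,0,0,0,0,0,0]]]' 40
python3 go.py .4495 -.199 .33 45
python3 - <<'E'
from rotor import *
f=dict(np.load("/tmp/scene0.npz"));M=f["cam_to_world"];fl=192/np.tan(np.radians(f["fovy"])/2)
for u,v in [(243,187),(457,203),(203,345),(430,360),(335,283)]:
    d=M[:3,:3]@[(170+u/6-f["cx"])/fl,(190+v/6-f["cy"])/fl,1];z=.051
    print((M[:3,3]+d*(z-M[2,3])/d[2]).round(4))
E
```

```text
clock: 1.6
position: [0.4494, -0.1991, 0.4045]
tool_rot: [-3.141, 0.0, 0.785]
force: [0.2, -0.5, 0.0]
grip_width: 0.0681
finger_force: 0.0
clock 1.6 pos [ 0.4494 -0.1991  0.4045] rot [-3.141  0.     0.785] q [ 0.5   0.32 -0.26  1.93  0.1   0.9  -0.59] F [ 0.2 -0.5  0. ] w 0.0681 ff 0.0
shift first [0.02 0.   7.45] | after turn [0.01 0.   7.45] | turn [-0.     0.    -0.001]
[0.5366 0.1541 0.051 ]
[0.4926 0.0965 0.051 ]
[0.4793 0.1956 0.051 ]
[0.4369 0.1377 0.051 ]
[0.4814 0.1479 0.051 ]
```

```bash
cat > wrist.py <<'E'
import sys
from h import *
from workcell import bot,vision
from scipy.spatial.transform import Rotation as R
def wrist(name):
    s=bot.observe();f=vision.grab_frame("wrist")
    T=np.eye(4);T[:3,:3]=R.from_euler('xyz',s["tool_rot"]).as_matrix();T[:3,3]=s["position"]
    cv2.imwrite(f"pics/{name}.png",f["image"]);return f,pts(f,T@f["tool_from_camera"])
if __name__=="__main__":
    f,P=wrist(sys.argv[1]);tops(P,(.38,.62,-.26,.25),.04,.13,0)
E
python3 wrist.py w1
```

```text
[202.  14.] 488 top z 0.053 mean [ 0.5083 -0.0712] circ [ 0.5085 -0.071   0.0099] n 452
[311.   6.] 268 top z 0.053 mean [ 0.5785 -0.1323] circ [ 0.5807 -0.1307  0.0093] n 230
[262.  58.] 1049 top z 0.068 mean [ 0.519  -0.1325] circ [ 0.5189 -0.1327  0.0154] n 1036
[150.  68.] 1184 top z 0.068 mean [ 0.4447 -0.07  ] circ [ 0.4445 -0.0698  0.0156] n 1019
[420. 113.] 5077 top z 0.124 mean [ 0.5789 -0.2531] circ [ 0.576  -0.2532  0.0444] n 820
[211. 122.] 1550 top z 0.098 mean [ 0.453  -0.1386] circ [ 0.4525 -0.139   0.0174] n 1355
[262. 172.] 1499 top z 0.098 mean [ 0.4512 -0.2003] circ [ 0.4507 -0.2008  0.0175] n 1176
```

View pics/w1.png

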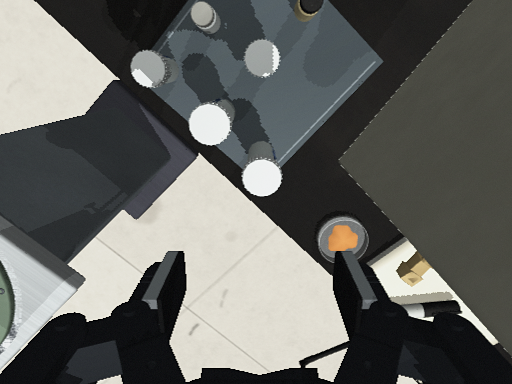

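```bash
python3 -m creep '[[[0.6,0,0.14,4,0,0,0],[0.6,0,0,4,0,0,0],[0.6,0,0,4,0,0,0],[0.6,0,0,3,0,0,0],[0.6,0,0,1.1,0,0,0],[0.6,0,0,0,0,0,0],[-1,0,0,0,0,0,0],[-1,0,0,0,0,0,0],[-1,0,0,0,0,0,0],[-1,0,0,0,0,0,0],[-1,0,0,0,0,0,0],[-1,0,0,0,0,0,0]]]' 40
python3 go.py .4503 -.2002 .38 45
```

```text
clock: 3.15
position: [0.4509, -0.2, 0.2448]
tool_rot: [3.14, -0.001, 0.785]
force: [-0.7, 0.9, 9.7]
grip_width: 0.0314
finger_force: 38.7
clock 3.15 pos [ 0.4509 -0.2     0.2448] rot [ 3.14e+00 -1.00e-03  7.85e-01] q [ 0.45  0.57 -0.2   2.06  0.21  0.53 -0.69] F [-0.7  0.9  9.7] w 0.0314 ff 38.7
shift first [-5.000e-02 -1.000e-02 -1.352e+01] | after turn [ -0.06  -0.03 -13.52] | turn [ 0.002 -0.001 -0.001]
```

```bash
python3 -m creep '[[[-1,0,0,-1,0,0,0],[-1,0,0,-3,0,0,0],[-1,0,0,-4,0,0,0],[-1,0,0,-4,0,0,0],[-1,0,0,-1.5,0,0,0],[-1,0,0,0,0,0,0.158],[-1,0,0,0,0,0,0.158],[-1,0,0,0,0,0,0.158],[-1,0,0,0,0,0,0.154],[-1,0,0,0,0,0,0]]]'
python3 go.py .5367 .1550 .38 9;python3 - <<'E'
from h import *
from wrist import wrist
f,P=wrist("w2")
from workcell import vision
f=vision.grab_frame("side");cv2.imwrite("pics/s2.png",f["image"]);P=pts(f)
m=(P[...,0]>.40)&(P[...,0]<.51)&(P[...,1]>-.26)&(P[...,1]<-.17)&(P[...,2]>.1)&(P[...,2]<.24)
q=P[m];
for z in np.arange(.11,.24,.01):
    t=q[abs(q[:,2]-z)<.005]
    if len(t):print(z.round(2),len(t),t.mean(0).round(4),np.ptp(t,axis=0).round(3))
E
```

```text
clock: 4.4
position: [0.4505, -0.1996, 0.3787]
tool_rot: [-3.141, 0.0, 0.158]
force: [-0.2, -0.0, 0.2]
grip_width: 0.0317
finger_force: 39.8
clock 4.4 pos [ 0.4505 -0.1996  0.3787] rot [-3.141  0.     0.158] q [ 0.39  0.35 -0.12  1.96  0.06  0.83 -1.17] F [-0.2 -0.   0.2] w 0.0317 ff 39.8
shift first [ 14.09 -33.66  -0.14] | after turn [ 14.06 -33.67  -0.13] | turn [-0.     0.     0.001]
0.12 1 [ 0.5056 -0.2597  0.1158] [0. 0. 0.]
0.13 1 [ 0.5062 -0.2589  0.1312] [0. 0. 0.]
0.14 40 [ 0.4455 -0.189   0.1413] [0.025 0.017 0.008]
0.15 57 [ 0.4454 -0.1888  0.1503] [0.027 0.019 0.01 ]
0.16 57 [ 0.4463 -0.1885  0.1605] [0.028 0.02  0.01 ]
0.17 51 [ 0.4456 -0.1892  0.1697] [0.028 0.019 0.01 ]
0.18 60 [ 0.4457 -0.1882  0.1796] [0.027 0.019 0.01 ]
0.19 60 [ 0.4456 -0.1886  0.1899] [0.028 0.022 0.01 ]
0.2 63 [ 0.4464 -0.1894  0.1999] [0.074 0.078 0.01 ]
0.21 48 [ 0.4434 -0.1821  0.2106] [0.029 0.028 0.01 ]
0.22 65 [ 0.4429 -0.1826  0.2201] [0.075 0.089 0.009]
0.23 69 [ 0.4427 -0.1867  0.23  ] [0.075 0.088 0.01 ]
```

View pics/s2.png

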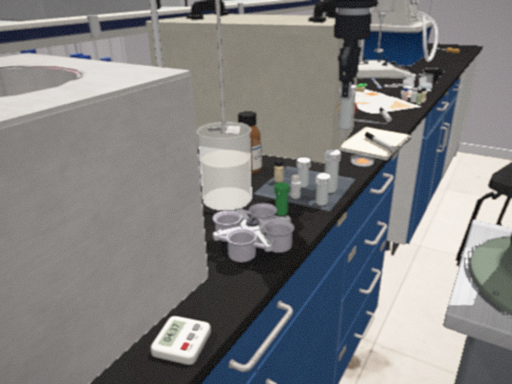

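```bash
python3 -m creep '[[[-1,0.88,-5.61,0,0,0,0],[-1,0.88,-5.61,0,0,0,0],[-1,0.88,-5.61,0,0,0,0],[-1,0.88,-5.61,0,0,0,0],[-1,0.88,-5.61,0,0,0,0],[-1,0.88,-5.62,0,0,0,0],[-1,4.39,0,0,0,0,0],[-1,4.39,0,0,0,0,0],[-1,0,0,0,0,0,0],[-1,0,0,0,0,0,0]]]'
python3 go.py .5367 .1550 .26 9;python3 - <<'E'
from h import *
from wrist import wrist
import rotor
f,P=wrist("w3")
from workcell import vision
rotor.fit(P,np.array([.4873,.1473]),"wrist")
g=vision.grab_frame("scene");Q=pts(g);cv2.imwrite("pics/sc3.png",g["image"])
m=(abs(Q[...,0]-.5367)<.05)&(abs(Q[...,1]-.155)<.05)&(Q[...,2]>.13)&(Q[...,2]<.19);t=Q[m];print(len(t),t.min(0),t.max(0))
E
```

```text
clock: 5.75
position: [0.5365, 0.1545, 0.3784]
tool_rot: [-3.142, 0.001, 0.158]
force: [0.1, -0.7, -0.4]
grip_width: 0.0314
finger_force: 39.9
clock 5.75 pos [0.5365 0.1545 0.3784] rot [-3.142e+00  1.000e-03  1.580e-01] q [-0.21  0.45 -0.24  1.8   0.13  0.91 -1.92] F [ 0.1 -0.7 -0.4] w 0.0314 ff 39.9
shift first [ 0.04 -0.04 11.84] | after turn [ 0.03 -0.05 11.84] | turn [-0.     0.001  0.001]
wrist ctr [0.4904 0.146 ] ang deg 8.6 phase0 7.5 med 0.0025 3437
   [0.5399 0.1535]
   [0.483  0.1954]
   [0.441  0.1385]
   [0.4979 0.0966]
366 [0.51969027 0.13928472 0.13513038] [0.53931449 0.16934671 0.18935516]
```

View pics/w3.png

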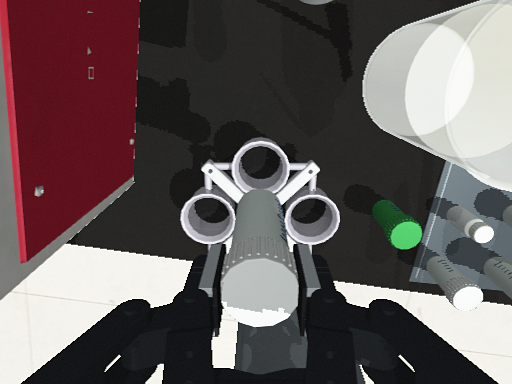

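```bash
python3 - <<'E'
from h import *
from wrist import *
s=bot.observe();f=vision.grab_frame("wrist")
T=np.eye(4);T[:3,:3]=R.from_euler('xyz',s["tool_rot"]).as_matrix();T[:3,3]=s["position"];M=T@f["tool_from_camera"]
fl=192/np.tan(np.radians(f["fovy"])/2)
for u,v in [(261,166.5),(208.5,218),(312,218)]:
    d=M[:3,:3]@[(u-f["cx"])/fl,(v-f["cy"])/fl,1];print((M[:3,3]+d*(.051-M[2,3])/d[2]).round(4))
E
```

```text
[0.5408 0.1532 0.051 ]
[0.4826 0.1947 0.051 ]
[0.4982 0.0969 0.051 ]
```

```bash
python3 -m creep '[[[-1,0.18,0.05,3,0,0,0],[-1,0,0,3,0,0,0],[-1,0,0,2.5,0,0,0],[-1,0,0,1.5,0,0,0],[-1,0,0,1,0,0,0],[-1,0,0,0.7,0,0,0],[-1,0,0,0.2,0,0,0],[-1,0,0,0,0,0,0],[-1,0,0,0,0,0,0]]]'
python3 go.py .5383 .1543 .2578 9
```

```text
clock: 7.02
position: [0.5389, 0.1545, 0.2601]
tool_rot: [-3.141, -0.001, 0.157]
force: [-0.4, 0.1, -0.3]
grip_width: 0.0314
finger_force: 39.9
clock 7.03 pos [0.5389 0.1545 0.2601] rot [-3.141e+00 -1.000e-03  1.570e-01] q [-0.24  0.62 -0.21  1.88  0.2   0.66 -1.98] F [-0.4  0.1 -0.3] w 0.0314 ff 39.9
shift first [-0.06  0.01  0.23] | after turn [-0.06  0.01  0.23] | turn [-0.    -0.001 -0.   ]
```

```bash
python3 -m creep '[[[-1,0,0,0.2,0,0,0],[-1,0,0,0.1,0,0,0],[-1,0,0,0,0,0,0]]]'
python3 -m creep '[[[-0.1,0,0,0,0,0,0],[0.3,0,0,0,0,0,0],[0.4,0,0,0,0,0,0],[0.4,0,0,-1,0,0,0],[0.4,0,0,-3,0,0,0],[0.4,0,0,-5,0,0,0],[0.4,0,0,-4,0,0,0],[0.4,0,0,0,0,0,0]]]'
python3 go.py .4525 -.1387 .385 45
python3 - <<'E'
from h import *
from workcell import vision
g=vision.grab_frame("scene");cv2.imwrite("pics/sc4.png",g["image"]);tops(pts(g),(.38,.62,-.26,.25),.06,.13,0)
E
```

```text
clock: 7.4
position: [0.5393, 0.1546, 0.2578]
tool_rot: [-3.141, -0.002, 0.157]
force: [-2.6, -1.0, 17.0]
grip_width: 0.0314
finger_force: 41.6
clock: 8.4
position: [0.5392, 0.1546, 0.3902]
tool_rot: [-3.141, -0.005, 0.157]
force: [-0.4, -0.3, -0.4]
grip_width: 0.06
finger_force: 0.0
clock 8.4 pos [0.5392 0.1546 0.3902] rot [-3.141 -0.005  0.157] q [-0.2   0.44 -0.25  1.78  0.13  0.93 -1.92] F [-0.4 -0.3 -0.4] w 0.06 ff 0.0
shift first [-13.14  27.62   0.43] | after turn [-26.87  14.61   0.52] | turn [ 0.001 -0.005 -0.629]
[356. 135.] 766 top z 0.124 mean [ 0.5735 -0.2537] circ [ 0.5718 -0.2532  0.0477] n 120
[249. 169.] 1056 top z 0.124 mean [0.5928 0.0293] circ [0.6134 0.0174 0.0494] n 170
[329. 175.] 117 top z 0.068 mean [ 0.5175 -0.1309] circ [ 0.5186 -0.1311  0.0154] n 96
[352. 184.] 331 top z 0.097 mean [ 0.4508 -0.1365] circ [ 0.4512 -0.1382  0.0184] n 152
[208. 207.] 441 top z 0.110 mean [0.5372 0.1552] circ [0.5385 0.1553 0.0177] n 172
[280. 202.] 130 top z 0.066 mean [0.4998 0.0115] circ [0.5003 0.0108 0.0153] n 120
[328. 204.] 139 top z 0.068 mean [ 0.4425 -0.0681] circ [ 0.4443 -0.0679  0.017 ] n 121
```

View pics/sc4.png

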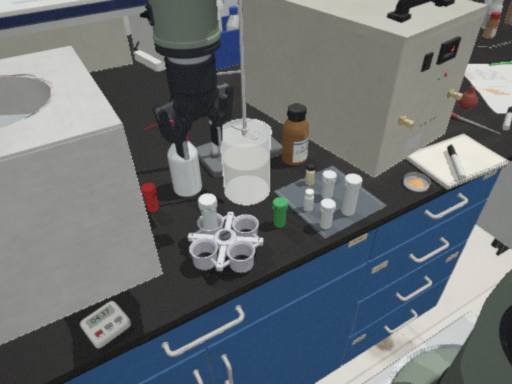

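```bash
python3 -m creep '[[[0.6,-4.4,0,0,0,0,0],[0.6,-4.4,0,0,0,0,0],[0.6,-0.87,5.52,0,0,0,0],[0.6,-0.87,5.52,0,0,0,0],[0.6,-0.87,5.52,0,0,0,0],[0.6,-0.87,5.53,0,0,0,0],[0.6,-0.87,5.53,0,0,0,0],[0.6,0,0,0,0,0,-0.157],[0.6,0,0,0,0,0,-0.157],[0.6,0,0,0,0,0,-0.157],[0.6,0,0,0,0,0,-0.157],[0.6,0,0,0,0,0,0]]]'
python3 go.py .4525 -.1387 .2435 45
```

```text
clock: 9.95
position: [0.4517, -0.139, 0.3861]
tool_rot: [-3.14, 0.0, 0.784]
force: [-0.1, -0.3, -0.4]
grip_width: 0.0686
finger_force: 0.0
clock 9.95 pos [ 0.4517 -0.139   0.3861] rot [-3.14   0.     0.784] q [ 0.39  0.32 -0.27  2.    0.11  0.84 -0.73] F [-0.1 -0.3 -0.4] w 0.0686 ff 0.0
shift first [ 0.08  0.05 14.26] | after turn [ 0.07  0.04 14.26] | turn [-0.001  0.    -0.002]
```

```bash
python3 -m creep '[[[0.6,0.06,0.05,4,0,0,0],[0.6,0,0,4,0,0,0],[0.6,0,0,4,0,0,0],[0.6,0,0,1.5,0,0,0],[0.6,0,0,0.6,0,0,0],[0.6,0,0,0,0,0,0],[-1,0,0,0,0,0,0],[-1,0,0,0,0,0,0],[-1,0,0,0,0,0,0],[-1,0,0,0,0,0,0],[-1,0,0,0,0,0,0],[-1,0,0,0,0,0,0]]]' 40
python3 -m creep '[[[-1,0,0,-1,0,0,0],[-1,0,0,-3,0,0,0],[-1,0,0,-4,0,0,0],[-1,0,0,-4,0,0,0],[-1,0,0,-2,0,0,0],[-1,0,0,0,0,0,0.158],[-1,0,0,0,0,0,0.158],[-1,0,0,0,0,0,0.158],[-1,0,0,0,0,0,0.156],[-1,0,0,0,0,0,0]]]'
python3 go.py .4395 .1392 .385 9
```

```text
clock: 11.45
position: [0.453, -0.1388, 0.2465]
tool_rot: [3.14, -0.001, 0.785]
force: [-1.5, 0.5, 10.5]
grip_width: 0.0313
finger_force: 38.6
clock: 12.7
position: [0.4526, -0.1386, 0.3863]
tool_rot: [3.141, -0.0, 0.156]
force: [0.1, 1.2, -0.9]
grip_width: 0.0316
finger_force: 39.7
clock 12.7 pos [ 0.4526 -0.1386  0.3863] rot [ 3.141 -0.     0.156] q [ 0.29  0.31 -0.15  2.    0.06  0.83 -1.31] F [ 0.1  1.2 -0.9] w 0.0316 ff 39.7
shift first [  3.01 -27.65   0.12] | after turn [  3.05 -27.65   0.13] | turn [ 0.    -0.    -0.001]
```

```bash
python3 -m creep '[[[-1,0.6,-5.53,0,0,0,0],[-1,0.6,-5.53,0,0,0,0],[-1,0.6,-5.53,0,0,0,0],[-1,0.6,-5.53,0,0,0,0],[-1,0.61,-5.53,0,0,0,0],[-1,0,0,0,0,0,0],[-1,0,0,0,0,0,0]]]'
python3 go.py .4395 .1392 .2595 9
```

```text
clock: 13.58
position: [0.4398, 0.1387, 0.3859]
tool_rot: [3.141, 0.0, 0.158]
force: [-0.9, -0.2, -0.0]
grip_width: 0.0312
finger_force: 39.9
clock 13.57 pos [0.4398 0.1387 0.3859] rot [3.141 0.    0.158] q [-0.2   0.3  -0.28  2.02  0.11  0.83 -1.96] F [-0.9 -0.2 -0. ] w 0.0312 ff 39.9
shift first [-0.02 -0.06 12.64] | after turn [-0.02 -0.06 12.64] | turn [0. 0. 0.]
```

```bash
python3 -m creep '[[[-1,-0.02,-0.06,3,0,0,0],[-1,0,0,3,0,0,0],[-1,0,0,2.5,0,0,0],[-1,0,0,2,0,0,0],[-1,0,0,1,0,0,0],[-1,0,0,0.8,0,0,0],[-1,0,0,0.3,0,0,0],[-1,0,0,0.1,0,0,0],[-1,0,0,0,0,0,0]]]'
python3 go.py .4395 .1392 .2595 9
```

```text
clock: 14.7
position: [0.44, 0.1396, 0.2595]
tool_rot: [-3.142, -0.002, 0.155]
force: [-1.8, -1.3, 7.7]
grip_width: 0.0315
finger_force: 40.7
clock 14.7 pos [0.44   0.1396 0.2595] rot [-3.142e+00 -2.000e-03  1.550e-01] q [-0.26  0.51 -0.23  2.13  0.22  0.52 -2.07] F [-1.8 -1.3  7.7] w 0.0315 ff 40.7
shift first [-0.05  0.03  0.  ] | after turn [-0.05  0.03  0.  ] | turn [-0.    -0.002 -0.002]
```

```bash
python3 -m creep '[[[-0.1,0,0,0,0,0,0],[0.3,0,0,0,0,0,0],[0.4,0,0,0,0,0,0],[0.4,0,0,-1,0,0,0],[0.4,0,0,-3,0,0,0],[0.4,0,0,-5,0,0,0],[0.4,0,0,-3.5,0,0,0],[0.4,0,0,0,0,0,0]]]'
python3 -m creep '[[[0.6,-0.7,5.19,0,0,0,0],[0.6,-0.7,5.19,0,0,0,0],[0.6,-0.7,5.19,0,0,0,0],[0.6,-0.7,5.19,0,0,0,0],[0.6,0,0,0,0,0,-0.157],[0.6,0,0,0,0,0,-0.157],[0.6,0,0,0,0,0,-0.157],[0.6,0,0,0,0,0,-0.157],[0.6,0,0,0,0,0,0]]]'
python3 go.py .4446 -.0698 .217 45
python3 wrist.py w5;python3 - <<'E'
from h import *
from workcell import vision
g=vision.grab_frame("side");cv2.imwrite("pics/s5.png",g["image"]);tops(pts(g),(.38,.58,-.1,.25),.06,.13,0)
E
```

```text
clock: 15.7
position: [0.4399, 0.1397, 0.3865]
tool_rot: [-3.141, -0.005, 0.155]
force: [-0.4, 0.3, -0.0]
grip_width: 0.0597
finger_force: 0.0
clock: 16.82
position: [0.4437, -0.07, 0.3834]
tool_rot: [-3.141, 0.0, 0.782]
force: [0.4, -0.2, 0.2]
grip_width: 0.0684
finger_force: 0.0
clock 16.82 pos [ 0.4437 -0.07    0.3834] rot [-3.141  0.     0.782] q [ 0.29  0.29 -0.32  2.05  0.12  0.82 -0.89] F [ 0.4 -0.2  0.2] w 0.0684 ff 0.0
shift first [ 0.08  0.06 16.64] | after turn [ 0.07  0.05 16.64] | turn [-0.001  0.    -0.004]
[101.  14.] 2540 top z 0.072 mean [0.4326 0.1266] circ [0.4327 0.1289 0.0095] n 293
[239.  56.] 1215 top z 0.066 mean [0.501  0.0103] circ [0.5009 0.0103 0.0155] n 1184
[418. 107.] 491 top z 0.053 mean [ 0.5814 -0.1286] circ [ 0.5816 -0.1289  0.01  ] n 423
[311. 120.] 413 top z 0.053 mean [ 0.5083 -0.0704] circ [ 0.5084 -0.0707  0.0099] n 387
[369. 162.] 1122 top z 0.068 mean [ 0.519  -0.1317] circ [ 0.519  -0.1325  0.0155] n 915
[260. 171.] 996 top z 0.068 mean [ 0.4449 -0.0693] circ [ 0.4445 -0.0698  0.0153] n 875
[492. 230.] 2964 top z 0.102 mean [ 0.5413 -0.2587] circ [ 0.5425 -0.2576  0.0135] n 403
[323. 177.] 122 top z 0.070 mean [ 0.4421 -0.0663] circ [ 0.4439 -0.0683  0.016 ] n 84
[282. 187.] 116 top z 0.068 mean [0.4991 0.0138] circ [0.5008 0.0118 0.0156] n 85
[226. 200.] 557 top z 0.112 mean [0.5362 0.1579] circ [0.5383 0.1558 0.0185] n 158
[278. 209.] 613 top z 0.112 mean [0.4379 0.1442] circ [0.4384 0.1423 0.0178] n 177
```

```bash
python3 -m creep '[[[0.6,0.07,0.06,4,0,0,0],[0.6,0,0,4,0,0,0],[0.6,0,0,4,0,0,0],[0.6,0,0,3,0,0,0],[0.6,0,0,1.5,0,0,0],[0.6,0,0,0,0,0,0],[-1,0,0,0,0,0,0],[-1,0,0,0,0,0,0],[-1,0,0,0,0,0,0],[-1,0,0,0,0,0,0],[-1,0,0,0,0,0,0],[-1,0,0,0,0,0,0]]]' 40
python3 -m creep '[[[-1,0,0,-1,0,0,0],[-1,0,0,-3,0,0,0],[-1,0,0,-4,0,0,0],[-1,0,0,-4,0,0,0],[-1,0,0,-3,0,0,0],[-1,0,0,0,0,0,0.158],[-1,0,0,0,0,0,0.158],[-1,0,0,0,0,0,0.158],[-1,0,0,0,0,0,0.156],[-1,0,0,0,0,0,0]]]'
python3 go.py .481 .196 .385 9
```

```text
clock: 18.42
position: [0.4452, -0.0698, 0.2196]
tool_rot: [3.14, -0.001, 0.783]
force: [-1.2, 1.3, 9.7]
grip_width: 0.0273
finger_force: 38.6
clock: 19.68
position: [0.4447, -0.0696, 0.3694]
tool_rot: [3.141, -0.001, 0.154]
force: [0.3, 0.3, -0.6]
grip_width: 0.0274
finger_force: 39.5
clock 19.68 pos [ 0.4447 -0.0696  0.3694] rot [ 3.141e+00 -1.000e-03  1.540e-01] q [ 0.19  0.3  -0.2   2.07  0.08  0.78 -1.48] F [ 0.3  0.3 -0.6] w 0.0274 ff 39.5
shift first [  7.66 -25.69  -1.56] | after turn [  7.74 -25.67  -1.56] | turn [ 0.    -0.001 -0.003]
```

```bash
python3 -m creep '[[[-1,0.8,-5.14,0,0,0,0],[-1,0.8,-5.14,0,0,0,0],[-1,0.8,-5.14,0,0,0,0],[-1,0.8,-5.14,0,0,0,0],[-1,0.8,-5.13,0,0,0,0],[-1,3.68,0,0,0,0,0],[-1,0,0,0,0,0,0],[-1,0,0,0,0,0,0]]]'
python3 go.py .481 .196 .2326 9
```

```text
clock: 20.68
position: [0.4813, 0.1955, 0.3688]
tool_rot: [3.142, 0.001, 0.155]
force: [-0.4, -0.2, 0.6]
grip_width: 0.0276
finger_force: 39.6
clock 20.68 pos [0.4813 0.1955 0.3688] rot [3.142e+00 1.000e-03 1.550e-01] q [-0.28  0.41 -0.28  1.9   0.15  0.85 -2.06] F [-0.4 -0.2  0.6] w 0.0276 ff 39.6
shift first [-1.000e-02 -6.000e-02  1.362e+01] | after turn [-0.02 -0.06 13.62] | turn [ 0.     0.001 -0.002]
```

```bash
python3 -m creep '[[[-1,-0.02,-0.06,4,0,0,0],[-1,0,0,3,0,0,0],[-1,0,0,2.5,0,0,0],[-1,0,0,2,0,0,0],[-1,0,0,1,0,0,0],[-1,0,0,0.8,0,0,0],[-1,0,0,0.4,0,0,0],[-1,0,0,0.1,0,0,0],[-1,0,0,0,0,0,0]]]'
python3 go.py .481 .196 .2326 9
```

```text
clock: 21.8
position: [0.4817, 0.1972, 0.2321]
tool_rot: [-3.14, -0.003, 0.153]
force: [-4.0, 2.8, 16.6]
grip_width: 0.0273
finger_force: 41.5
clock 21.8 pos [0.4817 0.1972 0.2321] rot [-3.14e+00 -3.00e-03  1.53e-01] q [-0.34  0.62 -0.22  1.99  0.25  0.55 -2.15] F [-4.   2.8 16.6] w 0.0273 ff 41.5
shift first [-0.09  0.11 -0.05] | after turn [-0.09  0.11 -0.05] | turn [-0.001 -0.003 -0.004]
```

```bash
python3 -m creep '[[[-0.1,0,0,0,0,0,0],[0.3,0,0,0,0,0,0],[0.4,0,0,0,0,0,0],[0.4,0,0,-1,0,0,0],[0.4,0,0,-3,0,0,0],[0.4,0,0,-5,0,0,0],[0.4,0,0,-5,0,0,0],[0.4,0,0,-1.3,0,0,0],[0.4,0,0,0,0,0,0]]]'
python3 -m creep '[[[0.6,-3.7,0,0,0,0,0],[0.6,-0.8,5.52,0,0,0,0],[0.6,-0.8,5.52,0,0,0,0],[0.6,-0.8,5.52,0,0,0,0],[0.6,-0.8,5.52,0,0,0,0],[0.6,-0.8,5.52,0,0,0,0],[0.6,-0.8,5.52,0,0,0,0],[0.6,3.58,0,0,0,0,-0.157],[0.6,0,0,0,0,0,-0.157],[0.6,0,0,0,0,0,-0.157],[0.6,0,0,0,0,0,-0.157],[0.6,0,0,0,0,0,0]]]'
python3 go.py .5188 -.1325 .217 45
python3 - <<'E'
from h import *
from workcell import vision
g=vision.grab_frame("side");cv2.imwrite("pics/s6.png",g["image"]);tops(pts(g),(.38,.58,-.2,.25),.052,.13,0)
E
```

```text
clock: 22.92
position: [0.4813, 0.1963, 0.3844]
tool_rot: [-3.141, -0.001, 0.153]
force: [0.4, -0.2, -1.1]
grip_width: 0.0597
finger_force: 0.0
clock: 24.42
position: [0.4828, -0.1386, 0.3824]
tool_rot: [-3.139, 0.001, 0.78]
force: [-0.1, 0.5, -0.2]
grip_width: 0.0681
finger_force: 0.0
clock 24.43 pos [ 0.4828 -0.1386  0.3824] rot [-3.139e+00  1.000e-03  7.800e-01] q [ 0.39  0.37 -0.3   1.93  0.14  0.86 -0.76] F [-0.1  0.5 -0.2] w 0.0681 ff 0.0
shift first [ 3.    2.13 16.53] | after turn [ 2.97  2.11 16.54] | turn [-0.002  0.001 -0.006]
[304. 163.] 138 top z 0.069 mean [ 0.5165 -0.1278] circ [ 0.5178 -0.1314  0.016 ] n 68
[296. 176.] 31 top z 0.055 mean [ 0.5062 -0.0677] circ [ 0.5082 -0.0696  0.0102] n 31
[279. 207.] 827 top z 0.112 mean [0.4379 0.1446] circ [0.4398 0.1422 0.0181] n 182
[233. 212.] 1063 top z 0.111 mean [0.536  0.1581] circ [0.5374 0.156  0.0175] n 163
```

View pics/s6.png

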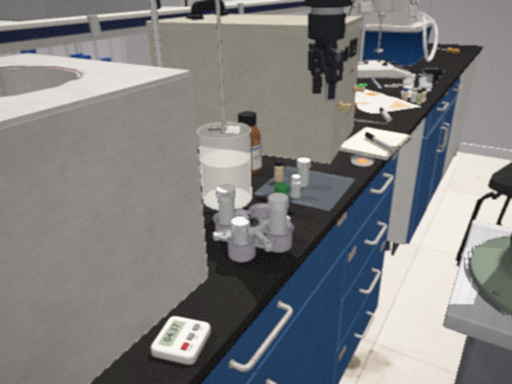

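```bash
python3 -m creep '[[[0.6,3.0,2.13,0,0,0,0],[0.6,0,0,4,0,0,0],[0.6,0,0,4,0,0,0],[0.6,0,0,4,0,0,0],[0.6,0,0,3,0,0,0],[0.6,0,0,1.4,0,0,0],[0.6,0,0,0,0,0,0],[0.6,0,0,0,0,0,0]]]'
python3 go.py .5188 -.1325 .217 45
```

```text
clock: 25.48
position: [0.5198, -0.1325, 0.2207]
tool_rot: [3.14, -0.001, 0.78]
force: [-0.3, -0.0, 1.0]
grip_width: 0.0684
finger_force: 0.0
clock 25.48 pos [ 0.5198 -0.1325  0.2207] rot [ 3.14e+00 -1.00e-03  7.80e-01] q [ 0.3   0.66 -0.22  1.95  0.26  0.55 -0.89] F [-0.3 -0.   1. ] w 0.0684 ff 0.0
shift first [-0.07 -0.07  0.37] | after turn [-0.07 -0.07  0.37] | turn [ 0.001 -0.001 -0.005]
```

```bash
python3 -m creep '[[[0.6,-0.07,-0.07,0.2,0,0,0],[0.6,0,0,0,0,0,0],[-1,0,0,0,0,0,0],[-1,0,0,0,0,0,0],[-1,0,0,0,0,0,0],[-1,0,0,0,0,0,0],[-1,0,0,0,0,0,0],[-1,0,0,0,0,0,0]]]' 40
python3 -m creep '[[[-1,0,0,-1,0,0,0],[-1,0,0,-3,0,0,0],[-1,0,0,-4,0,0,0],[-1,0,0,-4,0,0,0],[-1,0,0,-3,0,0,0],[-1,-2.6,-2.6,0,0,0,0],[-1,-2.6,-2.6,0,0,0,0],[-1,0,0,0,0,0,0.158],[-1,0,0,0,0,0,0.158],[-1,0,0,0,0,0,0.158],[-1,0,0,0,0,0,0.156],[-1,0,0,0,0,0,0]]]'
python3 go.py .4963 .0973 .385 9
```

```text
clock: 26.48
position: [0.5185, -0.1325, 0.2179]
tool_rot: [3.141, -0.0, 0.781]
force: [-0.2, 0.1, 5.9]
grip_width: 0.0276
finger_force: 39.0
clock: 27.98
position: [0.4448, -0.1319, 0.3681]
tool_rot: [3.141, -0.0, 0.152]
force: [-0.5, -0.2, -0.1]
grip_width: 0.0275
finger_force: 39.5
clock 27.98 pos [ 0.4448 -0.1319  0.3681] rot [ 3.141 -0.     0.152] q [ 0.3   0.32 -0.17  2.04  0.08  0.78 -1.34] F [-0.5 -0.2 -0.1] w 0.0275 ff 39.5
shift first [  8.56 -21.88  -1.69] | after turn [  8.67 -21.83  -1.69] | turn [ 0.    -0.    -0.005]
```

```bash
python3 -m creep '[[[-1,0.85,-5.47,0,0,0,0],[-1,0.85,-5.47,0,0,0,0],[-1,0.85,-5.47,0,0,0,0],[-1,0.85,-5.47,0,0,0,0],[-1,5.1,0,0,0,0,0],[-1,0,0,0,0,0,0],[-1,0,0,0,0,0,0]]]'
python3 go.py .4957 .0976 .2309 9
```

```text
clock: 28.85
position: [0.4956, 0.0967, 0.3676]
tool_rot: [3.142, 0.001, 0.153]
force: [-0.1, -0.9, -0.8]
grip_width: 0.0275
finger_force: 39.6
clock 28.85 pos [0.4956 0.0967 0.3676] rot [3.142e+00 1.000e-03 1.530e-01] q [-0.11  0.39 -0.25  1.94  0.13  0.83 -1.85] F [-0.1 -0.9 -0.8] w 0.0275 ff 39.6
shift first [ 0.03 -0.09 13.67] | after turn [ 0.02 -0.09 13.67] | turn [ 0.     0.001 -0.004]
```

```bash
python3 -m creep '[[[-1,0.02,-0.07,4,0,0,0],[-1,0,0,3,0,0,0],[-1,0,0,2.5,0,0,0],[-1,0,0,2,0,0,0],[-1,0,0,1,0,0,0],[-1,0,0,0.8,0,0,0],[-1,0,0,0.4,0,0,0],[-1,0,0,0.1,0,0,0],[-1,0,0,0,0,0,0]]]'
python3 go.py .4957 .0976 .2309 9
```

```text
clock: 29.98
position: [0.4966, 0.0977, 0.2309]
tool_rot: [3.142, -0.002, 0.151]
force: [-2.0, -0.6, 15.6]
grip_width: 0.0277
finger_force: 41.2
clock 29.98 pos [0.4966 0.0977 0.2309] rot [ 3.142e+00 -2.000e-03  1.510e-01] q [-0.17  0.61 -0.19  2.03  0.22  0.52 -1.94] F [-2.  -0.6 15.6] w 0.0277 ff 41.2
shift first [-0.09 -0.   -0.  ] | after turn [-0.09 -0.   -0.  ] | turn [ 0.    -0.002 -0.006]
```

Seated; release, retreat and check.

```bash
python3 -m creep '[[[-0.1,0,0,0,0,0,0],[0.3,0,0,0,0,0,0],[0.4,0,0,0,0,0,0],[0.4,0,0,-1,0,0,0],[0.4,0,0,-3,0,0,0],[0.4,0,0,-5,0,0,0],[0.4,0,0,-5,0,0,0],[0.4,0,0,-1.3,0,0,0],[0.4,-4,0,0,0,0,0],[0.4,-0.6,5,0,0,0,0],[0.4,-0.6,5,0,0,0,0],[0.4,0,0,0,0,0,0]]]'
python3 - <<'E'
from h import *
from workcell import vision
g=[vision.grab_frame(n) for n in ("scene","side")]
for k in g: tops(pts(k),(.38,.6,-.25,.25),.053,.13,0) 
tops(pts(g[0]),(.48,.6,-.16,-.05),.03,.13,0)
cv2.imwrite("pics/f.png",np.hstack([cv2.resize(g[0]["image"][140:300,160:400],(400,267)),cv2.resize(g[1]["image"][110:270,180:420],(400,267))]))
E
```

```text
clock: 31.48
position: [0.4594, -0.0122, 0.3825]
tool_rot: [3.141, 0.001, 0.146]
force: [0.0, 0.6, 0.2]
grip_width: 0.0595
finger_force: 0.0
[254. 170.] 887 top z 0.123 mean [0.5878 0.0225] circ [0.5986 0.0164 0.0387] n 142
[208. 208.] 473 top z 0.110 mean [0.5368 0.1551] circ [0.5387 0.1551 0.0178] n 177
[280. 204.] 170 top z 0.066 mean [0.4998 0.0117] circ [0.5004 0.0112 0.015 ] n 118
[240. 231.] 801 top z 0.110 mean [0.4388 0.1413] circ [0.4395 0.1409 0.0178] n 226
[202. 241.] 287 top z 0.081 mean [0.4806 0.1973] circ [0.4812 0.1969 0.0152] n 161
[297. 132.] 81 top z 0.114 mean [ 0.5939 -0.2486] circ [ 0.5938 -0.249   0.0057] n 15
[236. 193.] 1766 top z 0.113 mean [0.568  0.0805] circ [0.5606 0.0815 0.0945] n 353
[279. 161.] 21 top z 0.055 mean [ 0.58   -0.1265] circ [ 0.5805 -0.126   0.009 ] n 21
[296. 176.] 27 top z 0.055 mean [ 0.5064 -0.0675] circ [ 0.5064 -0.0701  0.0115] n 27
[274. 205.] 1075 top z 0.112 mean [0.4376 0.1445] circ [0.4388 0.1432 0.018 ] n 184
[310. 169.] 96 top z 0.053 mean [ 0.5808 -0.1281] circ [ 0.5802 -0.1296  0.0109] n 38
[309. 195.] 109 top z 0.053 mean [ 0.507 -0.069] circ [ 0.5074 -0.0695  0.0094] n 46
```

View pics/f.png

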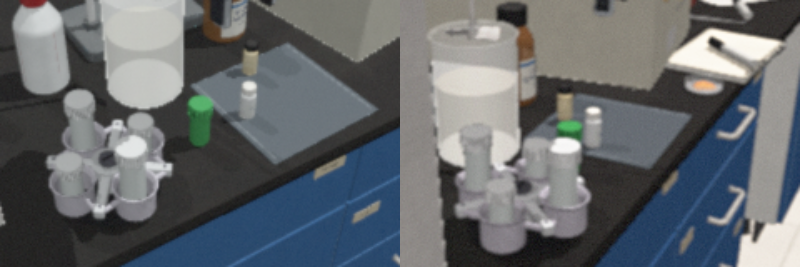

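The picture shows all four tubes upright in the buckets: the talls at about (80,120) and (135,175), facing each other, and the shorts at (70,180) and (140,130). The vials and the green look-alike are where they were.

```bash
python3 -c "
from workcell import bot
print(bot.job_done())"
```

```text
the job is handed in; nothing more can be done
None
```

The job is handed in at about 32 s: all four tubes stand upright in the rotor buckets, tall opposite tall and short opposite short, and neither the vials nor the green look-alike was moved.

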